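Lock the loose tablet stand with its jam nut

ROBOT

A 7-joint arm with a two-finger parallel gripper is mounted at the origin on a cart in front of the work surface, level with it; the furniture and walls round the work are solid. World frame = base frame: x ahead of the robot, y to its left, z up, the work surface at z = 0. Lengths are in m, angles in rad, forces in N, time in s.
With the tool pointing down it reaches from about 0.4 to 0.85 m from the base axis. Payload 6.9 kg.
Tool frame: the origin (TCP) lies midway between the tips of the shut fingers; the grasp point (between the pads) lies pinch_z behind it (pinch_z is the distance from the TCP to the grasp point, in m); z points along the fingers, y is the line along which they close (so a half turn about z gives the same grasp; the last joint's range is limited). The gripper opens to 85 mm and grips with 20 to 120 N. Pads are 22 mm wide; open, the fingers measure 114 mm over their backs; the gripper's body (76 mm by 85 mm) begins 54 mm behind the grasp point. The pads swing forward as they close: fully open they stand 13 mm farther back than shut.
Start: joints at [1.369, 0.507, -0.238, 1.5, 0.126, 1.149, -0.155], TCP at [0.189, -0.596, 0.231] pointing down, gripper open.
Joint ranges: [-3.08, 3.08], [-0.24, 2.05], [-1.43, 1.35], [0, 2.5], [-1.52, 4.66], [0.17, 1.96], [-2.89, 2.89]. Speed limits (rad/s): [2.39, 2.39, 3.14, 3.14, 3.14, 3.14, 3.14].

INTERFACE

Orientations are given as a 3x3 rotation matrix whose columns are the frame's x, y, z axes.
In Python, from plant import read_state, snapshot, camera_params, job_done, pinch_z gives the robot as it stands.
- The arm moves only by the shell command python3 -m creep 'ROWS' [FORCE]. ROWS is JSON, a list of rows, each a list of 5 numbers: the shift along the tool's x, y, z in cm, then the turn about the tool's z in degrees, then the gripper command: -1 is shut, 1 is fully open, values between are in proportion. In form: [[dx, dy, dz, yaw, jaw], ...]. A call has 1 to 12 rows; each row is the pose to reach, as a shift and turn from the pose commanded when the call began, along the tool's axes at that moment; what a row does not reach only later rows make up. A row lasts 1/8 s, in which the tool goes at most 62.5 mm and 10.7 degrees, less where a joint would pass 70% of its speed; a pose out of reach is approached as far as the arm can. A call with a gripper value outside its range is refused whole. The fingers move at their own pace and stop on an object; FORCE is the grip in N (left out, the last holds). Time passes only in rows, so rows that repeat a pose let the fingers close. It gives the time, the measured TCP pose, the force, the opening and the grip force at its end, in the units of the state.
- read_state(): the state, without advancing time (a new reading comes with each control period).
- snapshot(name): name is "scene" or "top"; returns the picture (400x640x3 uint8, red, green, blue); there is no depth.
- camera_params(name): a dict with "fov_y" (degrees; the focal length in pixels is half the picture's height over the tangent of half this angle, whatever the lens; pixels are square), "cx", "cy" (the principal point, pixels), "distortion" ([k1, k2, p1, p2, k3] as OpenCV has them; the pictures are not rectified), "xyz" and "attitude" of the camera in the world. Camera axes: x right, y down, z forward; pixel columns grow to the right and rows downward; lengths in m; the calibration is good to about 2 mm. A picture is of the moment at which its call begins. camera_params takes no time and is no camera call.
- job_done(): hands the job in; it is judged then, once.
The state is a dict: "time_s": time; "q": joint angles; "joint_vel": joint speeds; "joint_efforts": joint torques, N m; "eef_pos": TCP position; "ee_rot": TCP orientation; "force": force on the tool from outside, world axes, zero at the start; "wrist_torque": the same for the moment, N m; "grip_width": finger opening in m; "gripper_force": force on a finger pad.
Only numpy, scipy, OpenCV 4.12 (cv2) and the standard library are available. Lean on these libraries where they do the work, as an engineer would, in place of code of your own. Each camera call takes 0.05 s, during which the arm holds its last target. There are 200 camera calls.

TASK

Two identical sloping tablet stands stand on the desk; on one of them both hex nuts have worked up the stud. On that stand screw the big lower nut clockwise right down onto the strap first, then run the small upper nut down clockwise and tighten it against the big one until the spring washer between them is squeezed flat, so that the pair is locked. Leave both nuts tight, let go, and do not knock or shift the other things on the desk.

Things in the scene. Friction and masses are not known exactly. Their poses are not given: they have to be found in the camera images.
- loose_stand: the stand to work on, fixed: grey folded sheet metal, base 150 (x) x 110 (y) mm, origin mid-underside, z up; its plate slopes at 30 degrees, from 20 mm high at -x to 90 mm at +x. A dark strap 30 mm wide, 4 mm thick, runs up the slope and ends above it in a cross plate 100 mm wide with a lip 9 mm high, 90 mm up the slope from the stud
- stud_foot (a point): point on the axis of the loose stand's threaded stud at the strap's top face; z along the stud (30 degrees off vertical, leaning to the stand's low side), x up the slope. Stud: 20 mm thick, end at z = 57 mm; slope and strap lie below z = 0. On it, from below: big nut, spring washer, small nut
- big_nut_centre (a point): centre of the big lower hex nut: steel, 44 mm across flats (51 over corners), 16 mm thick; z along the stud; two flats face this point's +x and -x, the others every 60 degrees. Fully down, this centre is 8 mm above stud_foot along the stud
- small_nut_centre (a point): centre of the small upper hex nut: steel, 30 mm across flats (35 over corners), 12 mm thick; z along the stud; two flats face this point's +x and -x, the others every 60 degrees. When all is tight this centre is 24 mm above stud_foot along the stud
- big_nut (a joint): big nut's angle, rad, growing clockwise seen from the stud's end; at 0 a flat faces stud_foot's +x and the underside is 6 mm above the strap. Steep thread: 16 mm down a turn (2.55 mm per rad). At 2.356 it sits on the strap and stops. Friction 0.03 N m; stays where left
- small_nut (a joint): small nut's angle, rad, growing clockwise seen from the stud's end; at 0 a flat faces stud_foot's +x and the underside is 36 mm above stud_foot. Same thread, 2.55 mm down per rad. With the big nut down it meets the washer at 6.28 and stops, washer flat, at 7.07. Friction 0.045 N m, washer up to 0.03 more; stays where left
- washer (a joint): squeeze of the spring washer that rides on top of the big nut, 29 mm across, 4 mm thick when free (0), 2 mm when flat (0.002 m); 5 N per mm
- tight_stand: the other stand, of the same make, fixed to the desk; its nuts are already down and locked (no gap under or between them) and cannot be turned; origin and axes as for loose_stand
- tape_dispenser: black tape dispenser, 38x141x54 mm, loose, standing between the two stands; origin in the middle of its underside
- coffee_glass: glass of coffee, 78 mm across and 88 mm tall, loose, near the front edge between the stands; origin in the middle of its underside
- hole_punch: black two-hole punch, 103x126x44 mm, loose, on the right; origin in the middle of its underside
- candle: candle in a glass, 76 mm across, 90 mm tall, loose, behind; origin in the middle of its underside
- stapler: black stapler, 36x128x43 mm, loose, behind the middle; origin in the middle of its underside

How it is judged:
On the way:
1. the big nut is down on the strap, with the small nut not yet tight (value of joint big_nut above 2.206 rad and value of joint washer below 0.0008 m), for 0.2 s.
At the end, for the whole second after the job is handed in: the big nut is down on the strap (within 0.4 mm) and the small nut holds the spring washer squeezed by more than 1.4 of its 2 mm, with both nuts let go (value of joint big_nut above 2.206 rad and value of joint washer above 0.0014 m); the robot touches nothing.
It fails at once if one of the loose things on the desk (tape dispenser, glass, hole punch, candle, stapler) is shifted by more than 30 mm (distance of any of tape_dispenser, coffee_glass, hole_punch, candle, stapler from where it was at the start of the episode above 0.03 m).
It also fails if it takes over 72 s, if anything falls off the work surface, if the arm or the gripper's body presses on something with over 40 N, if the wrist force passes 120 N, or if a joint passes its speed limit or range.

## Working session

There is one attempt and no reset: what is moved stays moved. The work goes in short steps, Python scripts to look and compute and a shell command to move; the robot and the scene stay as the last step left them, time stands still between calls to the robot, and variables do not carry over. Pictures are saved under pics/ and viewed, at most 10 in all, crops included, and the job is handed in when it is done.

```bash
ls; mkdir -p pics; python3 - <<'E'
from plant import *
import cv2,numpy as np
for n in ["scene","top"]:
    cv2.imwrite(f"pics/{n}0.png",cv2.cvtColor(snapshot(n),cv2.COLOR_RGB2BGR)); print(n,camera_params(n))
s=read_state(); print(s,pinch_z)
E
```

```text
pics
scene {'fov_y': 46.49937801836602, 'cx': 315.12881865121375, 'cy': 195.82216801283067, 'distortion': array([-0.07744825,  0.        ,  0.        ,  0.        ,  0.        ]), 'xyz': array([0.14592082, 0.53719853, 1.04332543]), 'attitude': array([[-0.82654873, -0.43055799,  0.36254244],
       [-0.56283544,  0.63884692, -0.52449107],
       [-0.0057853 , -0.63756916, -0.7703714 ]])}
top {'fov_y': 45.76029401204522, 'cx': 328.42990691220604, 'cy': 204.04868878651325, 'distortion': array([-0.04631697,  0.        ,  0.        ,  0.        ,  0.        ]), 'xyz': array([ 0.4057709 , -0.11137983,  1.34137938]), 'attitude': array([[-0.02314436, -0.98780499,  0.15396634],
       [-0.99972055,  0.02212663, -0.00832065],
       [ 0.00481242, -0.15411589, -0.98804106]])}
{'time_s': 0.1, 'q': array([ 1.3684962 ,  0.50825927, -0.2375222 ,  1.50102571,  0.12567738,
        1.14890635, -0.15481875]), 'joint_vel': array([-0.00233783, -0.00277056, -0.00047047, -0.00260146, -0.00117285,
        0.00045123,  0.00204225]), 'joint_efforts': array([-6.17060214e-03, -6.21837616e+01, -2.19538160e+00, -2.50206238e+01,
        1.24406398e-02,  7.68106780e-03,  2.30769260e-06]), 'eef_pos': array([ 0.18914743, -0.59521898,  0.23051533]), 'ee_rot': array([[ 9.53010005e-01,  3.02938408e-01, -5.01212661e-04],
       [ 3.02938822e-01, -9.53008771e-01,  1.53405762e-03],
       [-1.29350900e-05, -1.61380903e-03, -9.99998698e-01]]), 'force': array([0.50391935, 0.0491682 , 0.1378367 ]), 'wrist_torque': array([-0.00341737,  0.00746663, -0.01130439]), 'gripper_force': 0.0, 'grip_width': 0.08558635104113822} 0.0187
```

View pics/scene0.png

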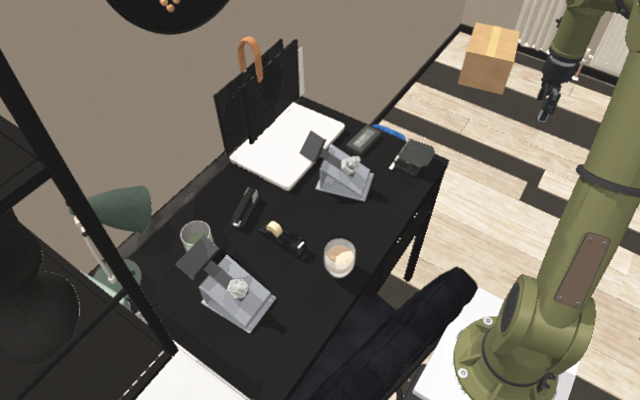

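View pics/top0.png

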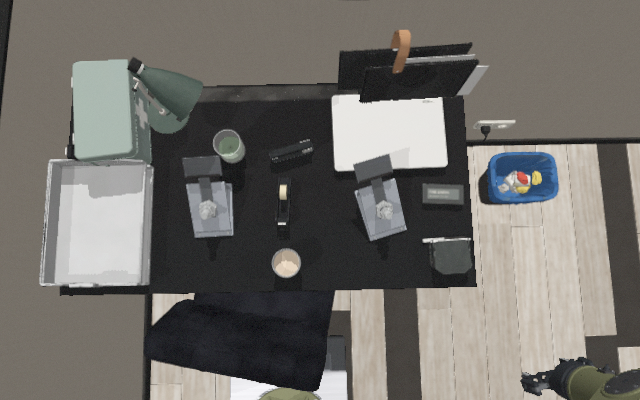

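The scene view shows stands at about (238,290) and (346,172), and the top view shows the same two at (210,208) and (383,210). Next I'll enlarge both to see which one has the raised nuts.

```bash
python3 - <<'E'
import cv2,numpy as np
s=cv2.imread("pics/scene0.png");t=cv2.imread("pics/top0.png")
def c(im,u,v): return cv2.resize(im[v-38:v+37,u-50:u+50],(400,300),interpolation=cv2.INTER_CUBIC)
cv2.imwrite("pics/crops.png",np.vstack([np.hstack([c(s,238,290),c(s,346,172)]),np.hstack([c(t,210,208),c(t,383,210)])]))
E
```

```text
(no output)
```

View pics/crops.png

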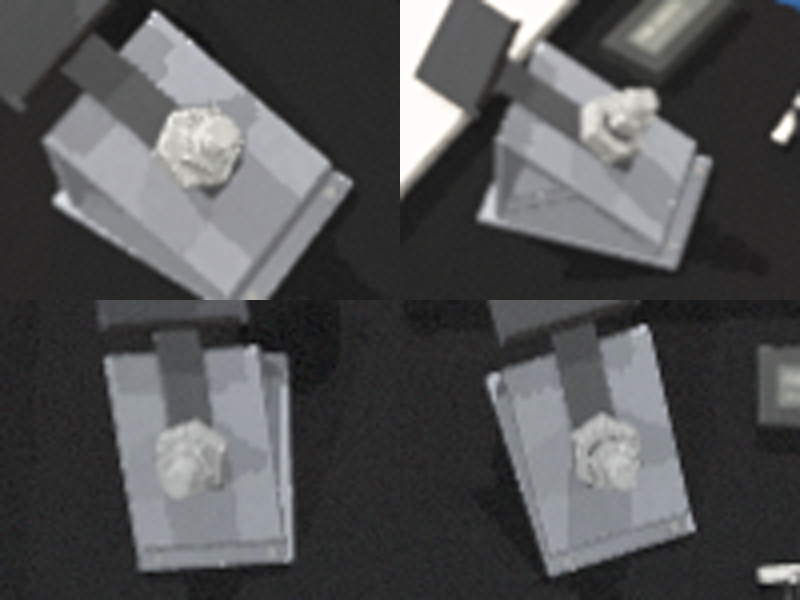

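The right-hand stand is the loose one: there's a dark gap between its nuts in both views, at about (355,160) in scene and (386,213) in top. I'll enlarge it with stretched contrast to measure its features.

```bash
cat > h.py <<'E'
import cv2,numpy as np
from plant import *
def K(p):
    f=200/np.tan(np.radians(p["fov_y"]/2)); return np.array([[f,0,p["cx"]],[0,f,p["cy"]],[0,0,1.]])
def ray(n,uv):
    p=camera_params(n); x=cv2.undistortPoints(np.array([[uv]],float),K(p),p["distortion"])[0,0]
    d=p["attitude"]@np.array([x[0],x[1],1]); return p["xyz"],d/np.linalg.norm(d)
def onz(n,uv,z):
    o,d=ray(n,uv); return o+d*(z-o[2])/d[2]
def tri(a,b):
    o1,d1=ray("scene",a);o2,d2=ray("top",b)
    s=np.linalg.lstsq(np.c_[d1,-d2],o2-o1,rcond=None)[0]
    p,q=o1+s[0]*d1,o2+s[1]*d2; return (p+q)/2,np.linalg.norm(p-q)
def proj(n,X):
    p=camera_params(n);R=p["attitude"].T
    return cv2.projectPoints(np.atleast_2d(X).astype(float),cv2.Rodrigues(R)[0],-R@p["xyz"],K(p),p["distortion"])[0][:,0]
E
python3 - <<'E'
import cv2,numpy as np
o=[]
for n,u,v in (("scene",352,162),("top",384,212)):
    im=cv2.imread(f"pics/{n}0.png")[v-16:v+17,u-16:u+17].astype(float)
    im=np.clip((im-90)*255/150,0,255).astype(np.uint8)
    o.append(cv2.resize(im,(396,396),interpolation=cv2.INTER_CUBIC))
cv2.imwrite("pics/nut.png",np.hstack(o))
E
```

```text
(no output)
```

View pics/nut.png

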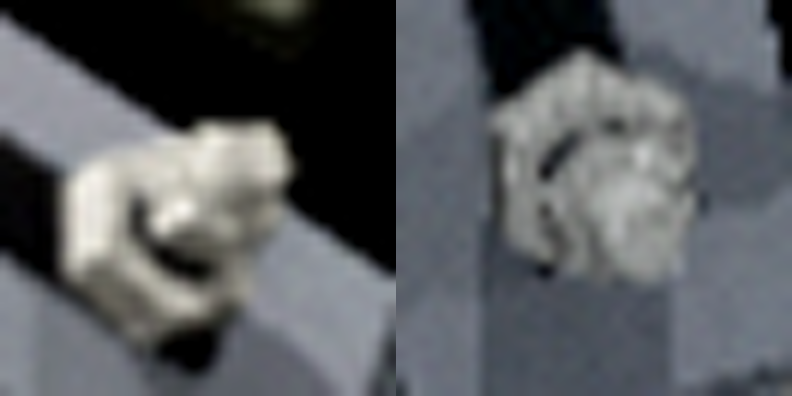

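```bash
python3 - <<'E'
from h import *
A=onz("top",(354.75,191.5),.09);B=onz("top",(395.25,178.75),.09)
print("high edge",A,B,np.linalg.norm(A-B))
y=(A-B)[:2];yaw=np.arctan2(y[1],y[0])-np.pi/2;print("yaw deg",np.degrees(yaw))
C=onz("top",(370.5,240.75),.0);D=onz("top",(406.3,229.5),.0);print("front",C,D,np.linalg.norm(C-D),"yaw",np.degrees(np.arctan2(*(C-D)[1::-1]))-90, "len",np.linalg.norm((A+B-C-D)/2))
xh=np.array([np.cos(yaw),np.sin(yaw),0]);yh=np.array([-xh[1],xh[0],0])
a=-.5*xh+np.array([0,0,np.sqrt(.75)])
t,e=tri((358.3,158.9),(388.3,214.75));print("tip",t,e)
f=t-.057*a;print("foot",f)
M=(A+B)/2;r=f-M;print("foot rel high edge x,y,z",r@xh,r@yh,r[2],"expected strap z at x", r@xh*.577+.0046)
for z in (.014,.042,.057): print(z,proj("scene",f+z*a),proj("top",f+z*a))
E
```

```text
high edge [ 0.63327858 -0.19335215  0.09      ] [ 0.66583724 -0.30386248  0.09      ] 0.1152067661595881
yaw deg 16.416080187493588
front [ 0.50690796 -0.23941499  0.        ] [ 0.53651659 -0.3426223   0.        ] 0.10737048311105445 yaw 16.007389123614118 len 0.1619976129058928
tip [ 0.56459237 -0.27957045  0.10501464] 0.0038448692436129158
foot [ 0.59193056 -0.27151604  0.05565119]
foot rel high edge x,y,z -0.06175239908113279 -0.0056887406302616305 -0.03434880597507915 expected strap z at x -0.031031134269813618
0.014 [[349.54060413 166.20196466]] [[384.27230339 209.72863939]]
0.042 [[354.75926403 161.40735566]] [[387.06424914 213.38983214]]
0.057 [[357.62397043 158.77539497]] [[388.60738439 215.41366334]]
```

Measurements agree: stand yaw is about 16.2°, the stud foot is at about (0.592, -0.2715, 0.057), and the projected nut centres land on the nuts in both views. The tool stays vertical, so I'll ratchet the nuts by gripping the flats with the jaws near the horizontal cross axis. First I'll move above the nut, yawed -30° from the stand.

```bash
python3 -m creep '[[5,-2,1,-3,1],[10,-4,2,-6,1],[15,-6,3,-9,1],[20,-8,4,-12,1],[25,-10,5,-15,1],[30,-12,6,-18,1],[35,-14,7,-21,1],[40,-16,7,-25,1],[45,-18,7,-28.6,1],[47.5,-18.6,7,-28.6,1],[47.5,-18.6,7,-28.6,1],[47.5,-18.6,7,-28.6,1]]' 20; python3 - <<'E'
from h import *
s=read_state();print(s["q"],s["ee_rot"])
o=[]
for n in("scene","top"):
    im=cv2.cvtColor(snapshot(n),cv2.COLOR_RGB2BGR);u,v=proj(n,np.array([.585,-.273,.07]))[0].astype(int);print(u,v)
    o.append(cv2.resize(im[v-40:v+40,u-40:u+40],(400,400),interpolation=cv2.INTER_CUBIC))
cv2.imwrite("pics/a1.png",np.hstack(o))
E
```

```text
time_s: 1.6
eef_pos: [0.5846, -0.2754, 0.1608]
ee_rot: [[0.692, 0.722, -0.002], [0.722, -0.692, -0.0], [-0.001, -0.001, -1.0]]
force: [-0.2, 0.3, 1.0]
grip_width: 0.0853
gripper_force: 0.0
[ 0.62728558  0.6130625  -0.38579854  1.53592796  0.25420598  1.04372769
 -0.58847196] [[ 6.92379727e-01  7.21531670e-01 -1.53727063e-03]
 [ 7.21532025e-01 -6.92380942e-01 -4.10554916e-04]
 [-1.36060526e-03 -8.24930092e-04 -9.99998734e-01]]
349 165
384 209
```

View pics/a1.png

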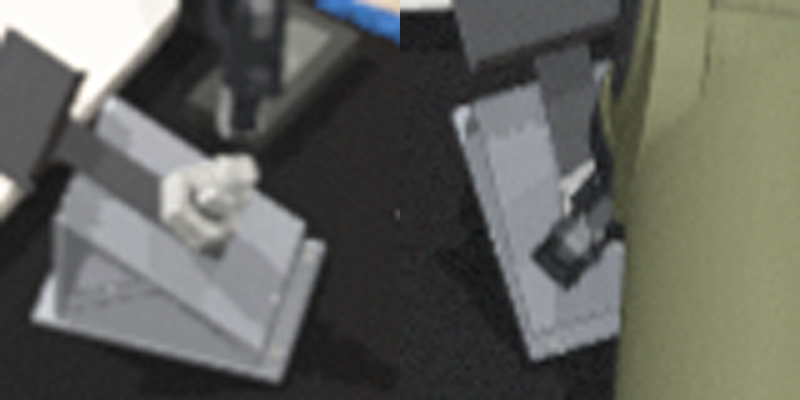

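Both fingers hang above the nut: tip near (240,130) in the left half, one finger over the low side in the right half. Next I'll descend and close on the big nut.

```bash
python3 -m creep '[[0.2,-0.1,4,0,1],[0.2,-0.1,7,0,1],[0.2,-0.1,9,0,1],[0.2,-0.1,9.6,0,1],[0.2,-0.1,9.6,0,1]]'; python3 -m creep '[[0,0,0,0,0.2],[0,0,0,0,0],[0,0,0,0,-0.2],[0,0,0,0,-0.2]]' 25
```

```text
time_s: 2.33
eef_pos: [0.586, -0.273, 0.0655]
ee_rot: [[0.692, 0.721, -0.0], [0.721, -0.692, -0.0], [-0.0, -0.0, -1.0]]
force: [-0.1, 0.2, -0.3]
grip_width: 0.0854
gripper_force: 0.0
time_s: 2.82
eef_pos: [0.5854, -0.2712, 0.0666]
ee_rot: [[0.691, 0.723, -0.002], [0.723, -0.691, 0.001], [-0.001, -0.002, -1.0]]
force: [-5.9, 3.8, 10.0]
grip_width: 0.0488
gripper_force: 23.5
```

```bash
python3 -m creep '[[0,0,-0.1,6,-0.6],[0,0,-0.1,14,-0.6],[0,0,-0.1,22,-0.6],[0,0,0,30,-0.6],[0,0,0,30,-0.6]]' 25;  python3 -m creep '[[0,0,0,7,-0.6],[0,0,0,14,-0.6],[0,0,0,21,-0.6],[0,0,-0.1,28,-0.6],[0,0,-0.1,28,-0.6]]' 25; python3 - <<'E'
from h import *
im=cv2.cvtColor(snapshot("scene"),cv2.COLOR_RGB2BGR);u,v=349,165
cv2.imwrite("pics/a2.png",cv2.resize(im[v-30:v+30,u-40:u+40],(640,480),interpolation=cv2.INTER_CUBIC))
E
```

```text
time_s: 3.45
eef_pos: [0.5859, -0.2703, 0.0659]
ee_rot: [[0.96, 0.282, -0.001], [0.282, -0.96, 0.002], [-0.001, -0.002, -1.0]]
force: [-4.4, 4.1, 5.8]
grip_width: 0.0485
gripper_force: 29.1
time_s: 4.08
eef_pos: [0.5855, -0.2701, 0.0664]
ee_rot: [[0.98, -0.201, -0.002], [-0.201, -0.98, 0.003], [-0.003, -0.002, -1.0]]
force: [-3.7, 4.6, 4.2]
grip_width: 0.0483
gripper_force: 31.2
```

View pics/a2.png

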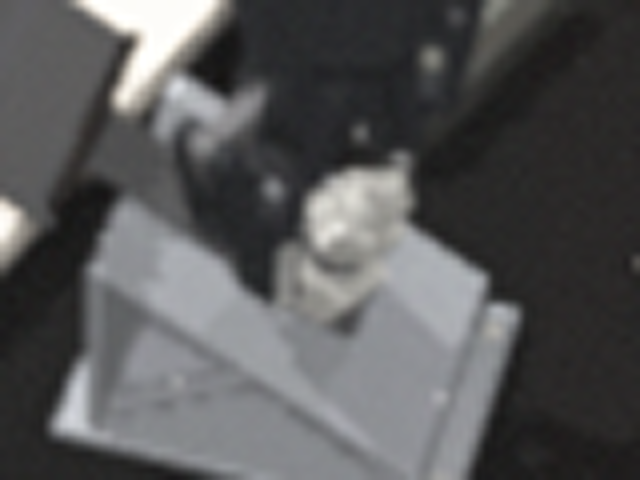

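The fingers straddle the big nut, which is visible at about (330,290) below the small one at (350,210). The arm was pulled about 3.5 mm toward +y, so I'll recentre, open, swing back and close again.

```bash
python3 -m creep '[[0,-0.3,-0.2,0,0.5],[0,-0.3,-0.3,0,0.5],[0,-0.3,-0.3,-10,0.5],[0,-0.3,-0.3,-20,0.5],[0,-0.3,-0.3,-30,0.5],[0,-0.3,-0.3,-40,0.5],[0,-0.3,-0.1,-50,0.5],[0,-0.3,0,-53,0.5]]'; python3 -m creep '[[0,0,0,0,0.1],[0,0,0,0,-0.1],[0,0,0,0,-0.1]]' 25;python3 -m creep '[[0,0,0,8,-0.6],[0,0,0,17,-0.6],[0,0,0,25,-0.6],[0,0,0,25,-0.6]]' 25; python3 -c "
from plant import *;print(read_state()['wrist_torque'])"
```

```text
time_s: 5.12
eef_pos: [0.5871, -0.2703, 0.0664]
ee_rot: [[0.75, 0.662, 0.001], [0.662, -0.75, -0.001], [0.0, 0.001, -1.0]]
force: [0.5, -0.1, -0.0]
grip_width: 0.0644
gripper_force: 0.0
time_s: 5.5
eef_pos: [0.5874, -0.2704, 0.067]
ee_rot: [[0.753, 0.658, 0.001], [0.658, -0.753, -0.002], [-0.0, 0.002, -1.0]]
force: [-0.5, -2.7, 6.1]
grip_width: 0.0471
gripper_force: 23.7
time_s: 6.0
eef_pos: [0.5902, -0.2696, 0.0665]
ee_rot: [[0.96, 0.278, 0.006], [0.278, -0.96, -0.002], [0.005, 0.003, -1.0]]
force: [8.4, -4.0, -5.4]
grip_width: 0.0447
gripper_force: 26.3
[-0.55622735 -1.74864685  0.18571521]
```

Width 44.7 mm at zero yaw means the pads are now flush on the flats and the nut is following. I'll keep going.

```bash
python3 -m creep '[[0.2,0,0.1,8,-0.6],[0.2,0,0.1,16,-0.6],[0.2,0,0.1,25,-0.6],[0.2,0,0.1,25,-0.6]]' 25; python3 -m creep '[[0,0,-0.2,0,0.5],[0,0,-0.4,0,0.5],[0,0,-0.4,-10,0.5],[0,0,-0.4,-20,0.5],[0,0,-0.4,-30,0.5],[0,0,-0.3,-40,0.5],[0,0,0,-47,0.5],[0,0,0.1,-47,0.5]]'; python3 -m creep '[[0,0,0,0,0.1],[0,0,0,0,-0.1],[0,0,0,0,-0.1]]' 25;python3 -m creep '[[0,0,0,8,-0.6],[0,0,0,16,-0.6],[0,0,0,23,-0.6],[0,0,0,23,-0.6]]' 25; python3 -c "
from plant import *;print(read_state()['wrist_torque'])"
```

```text
time_s: 6.5
eef_pos: [0.5915, -0.2705, 0.0663]
ee_rot: [[0.988, -0.154, 0.005], [-0.154, -0.988, -0.004], [0.006, 0.003, -1.0]]
force: [5.1, -5.8, 1.9]
grip_width: 0.0436
gripper_force: 38.3
time_s: 7.5
eef_pos: [0.5884, -0.2685, 0.0639]
ee_rot: [[0.786, 0.618, -0.001], [0.618, -0.786, 0.001], [0.0, -0.001, -1.0]]
force: [-0.4, -0.1, -0.2]
grip_width: 0.0641
gripper_force: 0.0
time_s: 7.88
eef_pos: [0.5887, -0.2687, 0.0646]
ee_rot: [[0.786, 0.618, -0.0], [0.618, -0.786, -0.0], [-0.0, -0.0, -1.0]]
force: [-2.1, 0.3, 4.5]
grip_width: 0.0478
gripper_force: 25.2
time_s: 8.38
eef_pos: [0.5892, -0.2692, 0.0644]
ee_rot: [[0.965, 0.264, 0.001], [0.264, -0.965, -0.001], [0.0, 0.001, -1.0]]
force: [0.4, -2.9, 0.7]
grip_width: 0.0479
gripper_force: 26.8
[ 0.15721237 -0.0252237   0.41207246]
```

```bash
python3 -m creep '[[0,0,0,7,-0.6],[0,0,0,15,-0.6],[0,0,0,15,-0.6]]' 25; python3 -c "
from plant import *;print(read_state()['wrist_torque'])";python3 -m creep '[[0,0,0,7,-0.6],[0,0,0,12,-0.6],[0,0,0,12,-0.6]]' 30; python3 -c "
from plant import *;print(read_state()['wrist_torque'])"
```

```text
time_s: 8.75
eef_pos: [0.5896, -0.2699, 0.0646]
ee_rot: [[1.0, 0.007, 0.002], [0.007, -1.0, -0.002], [0.002, 0.002, -1.0]]
force: [1.7, -5.1, -0.5]
grip_width: 0.0479
gripper_force: 39.8
[-0.80165224 -0.443907    0.31895081]
time_s: 9.12
eef_pos: [0.5896, -0.2706, 0.0648]
ee_rot: [[0.98, -0.201, 0.002], [-0.201, -0.98, -0.003], [0.003, 0.002, -1.0]]
force: [0.4, -5.0, 1.6]
grip_width: 0.0478
gripper_force: 31.6
[-1.07608382 -0.38260624  0.56500013]
```

```bash
python3 -m creep '[[0,0.1,-0.2,0,0.5],[0,0.1,-0.4,0,0.5],[0,0.1,-0.4,-10,0.5],[0,0.1,-0.4,-20,0.5],[0,0.1,-0.4,-30,0.5],[0,0.1,-0.3,-40,0.5],[0,0.1,0,-50,0.5],[0,0.1,0.1,-53,0.5]]'; python3 -m creep '[[0,0,0,0,0.1],[0,0,0,0,-0.1],[0,0,0,0,-0.1]]' 25;for i in 1 2 3; do python3 -m creep '[[0,0,0,6,-0.6],[0,0,0,12,-0.6],[0,0,0,17,-0.6],[0,0,0,17,-0.6]]' 30; python3 -c "
from plant import *;print(read_state()['wrist_torque'])"; done
```

```text
time_s: 10.12
eef_pos: [0.5884, -0.2694, 0.0631]
ee_rot: [[0.749, 0.663, -0.001], [0.663, -0.749, 0.001], [0.0, -0.001, -1.0]]
force: [-0.6, -0.2, 0.1]
grip_width: 0.0642
gripper_force: 0.0
time_s: 10.5
eef_pos: [0.5886, -0.2697, 0.0637]
ee_rot: [[0.752, 0.659, 0.0], [0.659, -0.752, -0.0], [-0.0, 0.0, -1.0]]
force: [-2.1, 0.2, 3.8]
grip_width: 0.0456
gripper_force: 25.0
time_s: 11.0
eef_pos: [0.589, -0.2689, 0.0642]
ee_rot: [[0.911, 0.412, 0.0], [0.412, -0.911, -0.0], [0.0, 0.001, -1.0]]
force: [-2.5, 1.4, 7.7]
grip_width: 0.0438
gripper_force: 40.8
[0.24736486 0.47504753 0.89737864]
time_s: 11.5
eef_pos: [0.5954, -0.268, 0.0647]
ee_rot: [[0.991, 0.13, 0.012], [0.13, -0.991, -0.001], [0.012, 0.003, -1.0]]
force: [14.3, 0.4, -3.1]
grip_width: 0.0438
gripper_force: 79.2
[ 0.12016393 -3.00967893  1.10020512]
time_s: 12.0
eef_pos: [0.5979, -0.2707, 0.0666]
ee_rot: [[0.987, -0.158, 0.017], [-0.158, -0.987, -0.007], [0.018, 0.005, -1.0]]
force: [16.3, -6.2, 1.7]
grip_width: 0.043
gripper_force: 95.6
[-1.15632587 -3.61564588  4.51560352]
```

```bash
python3 -m creep '[[0,0,-0.2,0,0.6],[0,0,-0.4,0,0.8],[0,0,-2,-10,0.8],[0,0,-6,-20,0.8],[0,0,-9,-30,0.8],[0,0,-9,-30,0.8]]'; python3 - <<'E'
from h import *
im=cv2.cvtColor(snapshot("scene"),cv2.COLOR_RGB2BGR);cv2.imwrite("pics/s2.png",im)
def c(im):
    im=np.clip((im[145:180,334:370].astype(float)-40)*255/200,0,255).astype(np.uint8)
    return cv2.resize(im,(396,385),interpolation=cv2.INTER_CUBIC)
cv2.imwrite("pics/a3.png",np.hstack([c(cv2.imread("pics/scene0.png")),c(im)]))
E
```

```text
time_s: 12.75
eef_pos: [0.5892, -0.2703, 0.1554]
ee_rot: [[0.938, 0.346, 0.003], [0.346, -0.938, -0.001], [0.002, 0.002, -1.0]]
force: [-0.5, -0.5, 0.4]
grip_width: 0.0769
gripper_force: 0.0
```

View pics/a3.png

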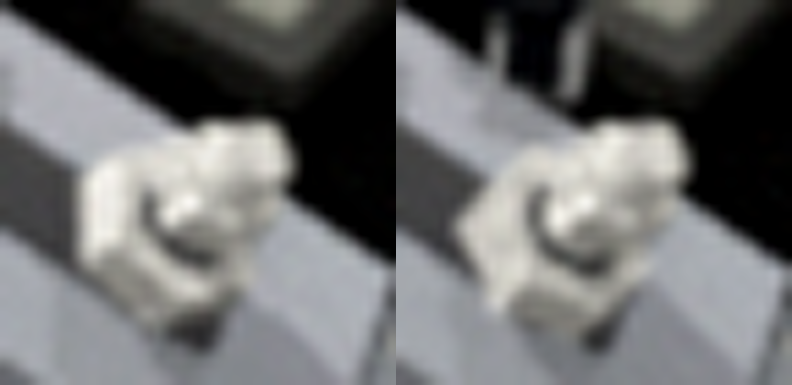

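```bash
python3 - <<'E'
from h import *
w=np.radians(16.2);xh=np.array([np.cos(w),np.sin(w),0]);yh=np.array([-xh[1],xh[0],0])
a=-.5*xh+np.array([0,0,np.sqrt(.75)]);x=np.cos(np.pi/6)*xh+np.array([0,0,.5])
f=np.array([.5925,-.269,.057])
def hx(n,q,z,R=.0255):
    th=-np.radians(q)+np.radians(30+60*np.arange(6))
    P=[f+z*a+R*(np.cos(t)*x+np.sin(t)*yh) for t in th]
    return ((proj(n,P)-[334,145])*11).astype(int).tolist()
for q in (0,70,90,112,127,135): 
    zb=.006-.00255*np.radians(q); print(q,"top",hx("scene",q,zb+.016),"bot",hx("scene",q,zb))
E
```

```text
0 top [[97, 208], [154, 288], [236, 299], [261, 231], [206, 152], [124, 140]] bot [[66, 238], [121, 318], [203, 328], [228, 260], [173, 182], [92, 170]]
70 top [[130, 141], [89, 199], [134, 284], [218, 310], [257, 251], [212, 168]] bot [[98, 172], [58, 229], [102, 313], [185, 338], [224, 280], [180, 198]]
90 top [[155, 142], [92, 174], [109, 260], [189, 313], [251, 279], [233, 195]] bot [[123, 172], [61, 204], [77, 289], [157, 342], [218, 308], [201, 224]]
112 top [[184, 155], [106, 154], [90, 229], [155, 304], [234, 303], [248, 228]] bot [[152, 185], [74, 185], [59, 259], [123, 333], [201, 332], [215, 257]]
127 top [[203, 169], [121, 147], [85, 208], [133, 292], [216, 313], [251, 251]] bot [[172, 199], [89, 177], [53, 238], [101, 321], [184, 342], [219, 280]]
135 top [[213, 179], [130, 146], [84, 197], [122, 283], [206, 316], [251, 263]] bot [[181, 209], [99, 176], [52, 227], [90, 313], [173, 345], [218, 292]]
```

Comparing with the first picture, the nut has gone down and turned. A corner at (64,225) in the right crop fits about 70° or 130-135°. Only 135° (the stop) explains the jaws slipping against 4.5 N m. I'll test that by gripping at -17°, where the flats should be flush if the nut is down, and turning.

```bash
python3 -m creep '[[0,-0.1,4,-6,0.6],[0,-0.1,8,-13,0.6],[0,-0.1,9.2,-13,0.6],[0,-0.1,9.2,-13,0.6]]' 25; python3 -m creep '[[0,0,0,0,0.1],[0,0,0,0,-0.1],[0,0,0,0,-0.2],[0,0,0,0,-0.2]]' 25;for i in 1 2; do python3 -m creep '[[0,0,0,5,-0.4],[0,0,0,8,-0.4],[0,0,0,8,-0.4]]' 25; python3 -c "
from plant import *;print(read_state()['wrist_torque'])"; done
```

```text
time_s: 13.3
eef_pos: [0.5876, -0.2686, 0.0603]
ee_rot: [[0.838, 0.545, -0.002], [0.545, -0.838, 0.001], [-0.001, -0.002, -1.0]]
force: [-1.0, 0.2, 1.2]
grip_width: 0.068
gripper_force: 0.0
time_s: 13.8
eef_pos: [0.5892, -0.2691, 0.063]
ee_rot: [[0.837, 0.548, 0.002], [0.548, -0.837, -0.001], [0.001, 0.002, -1.0]]
force: [-1.7, 0.8, 6.5]
grip_width: 0.0442
gripper_force: 25.6
time_s: 14.18
eef_pos: [0.5876, -0.2697, 0.063]
ee_rot: [[0.904, 0.427, -0.001], [0.427, -0.904, -0.002], [-0.002, 0.002, -1.0]]
force: [-5.6, -0.1, 9.9]
grip_width: 0.0439
gripper_force: 34.9
[-0.29393736  1.13607794  1.03281722]
time_s: 14.55
eef_pos: [0.5897, -0.2688, 0.0633]
ee_rot: [[0.954, 0.301, 0.003], [0.301, -0.954, -0.002], [0.002, 0.003, -1.0]]
force: [-1.5, 0.3, 8.0]
grip_width: 0.0441
gripper_force: 64.0
[-0.26433028  0.10771491  2.14174685]
```

Confirmed. The jaws were flush straight away at -17° (44.2 mm) and torque climbs as I turn, so the big nut is on the strap. On to the small nut.

```bash
python3 -m creep '[[0,0,-0.2,0,0.4],[0,0,-0.5,0,0.4],[-1,0,-2,-10,0.4],[-1.7,0.1,-2,-20,0.3],[-1.7,0.1,-1.8,-31,0.3],[-1.7,0.1,-1.8,-31,0.3]]' 20; python3 -m creep '[[0,0,0,0,0],[0,0,0,0,-0.3],[0,0,0,0,-0.5],[0,0,0,0,-0.5]]' 20;for i in 1 2; do python3 -m creep '[[0.03,0,0.03,9,-0.8],[0.05,0,0.06,19,-0.8],[0.07,0,0.1,31,-0.8],[0.07,0,0.1,31,-0.8]]' 20; python3 -c "
from plant import *;print(read_state()['wrist_torque'])"; done
```

```text
time_s: 15.3
eef_pos: [0.5718, -0.2753, 0.0791]
ee_rot: [[0.668, 0.744, -0.001], [0.744, -0.668, 0.001], [0.0, -0.001, -1.0]]
force: [-0.2, -0.1, 0.3]
grip_width: 0.0554
gripper_force: 0.0
time_s: 15.8
eef_pos: [0.573, -0.2754, 0.0797]
ee_rot: [[0.667, 0.745, 0.002], [0.745, -0.667, -0.001], [0.0, 0.002, -1.0]]
force: [2.5, -2.6, 2.3]
grip_width: 0.0328
gripper_force: 19.9
time_s: 16.3
eef_pos: [0.5736, -0.274, 0.0783]
ee_rot: [[0.955, 0.297, 0.001], [0.297, -0.955, -0.0], [0.001, 0.001, -1.0]]
force: [4.3, -1.3, -1.5]
grip_width: 0.0314
gripper_force: 20.0
[-0.27250451 -0.84746938  0.14195988]
time_s: 16.8
eef_pos: [0.5738, -0.2732, 0.0776]
ee_rot: [[0.972, -0.234, 0.0], [-0.234, -0.972, 0.001], [0.0, -0.001, -1.0]]
force: [1.4, 1.3, 4.4]
grip_width: 0.0302
gripper_force: 24.9
[ 0.56649656 -0.43499803  0.38038655]
```

The small nut follows, and the flats are flush at 30.2 mm. I'll now repeat 60° ratchet strokes, moving the tool uphill as the nut descends.

```bash
python3 -m creep '[[0,0,-0.1,0,0.1],[0,0,-0.1,0,0.1],[0,0,-0.1,-10,0.1],[0,0,-0.1,-20,0.1],[0,0,-0.1,-30,0.1],[0,0,-0.1,-40,0.1],[0,0,-0.1,-50,0.1],[0,0,-0.1,-60,0.1],[0,0,0,-61,0.1],[0,0,0,-61,-0.3],[0,0,0,-61,-0.5]]' 20; for i in 1 2; do python3 -m creep '[[0.03,0.01,0,9,-0.8],[0.05,0.02,0,19,-0.8],[0.07,0.03,0,31,-0.8],[0.07,0.03,0,31,-0.8]]' 20; python3 -c "
from plant import *;print(read_state()['wrist_torque'])"; done
```

```text
time_s: 18.18
eef_pos: [0.5738, -0.2751, 0.0779]
ee_rot: [[0.681, 0.732, 0.001], [0.732, -0.681, -0.001], [-0.0, 0.002, -1.0]]
force: [0.4, -3.1, 4.9]
grip_width: 0.0306
gripper_force: 19.7
time_s: 18.68
eef_pos: [0.5738, -0.2739, 0.0765]
ee_rot: [[0.96, 0.279, -0.001], [0.279, -0.96, -0.0], [-0.001, 0.0, -1.0]]
force: [1.9, -4.2, -4.9]
grip_width: 0.0298
gripper_force: 21.1
[-0.49342902 -0.43662884  0.17450937]
time_s: 19.18
eef_pos: [0.5736, -0.2725, 0.0771]
ee_rot: [[0.967, -0.253, -0.003], [-0.253, -0.967, 0.002], [-0.004, -0.001, -1.0]]
force: [-4.8, 0.3, 5.8]
grip_width: 0.0297
gripper_force: 41.1
[1.00701909 0.93971251 0.434385  ]
```

```bash
for k in 1 2; do python3 -m creep '[[0,0,-0.1,0,0.1],[0,0,-0.1,0,0.1],[0,0,-0.1,-10,0.1],[0,0,-0.1,-20,0.1],[0,0,-0.1,-30,0.1],[0,0,-0.1,-40,0.1],[0,0,-0.1,-50,0.1],[0,0,-0.1,-60,0.1],[0,0,0,-62,0.1],[0,0,0,-62,-0.3],[0,0,0,-62,-0.5]]' 20; for i in 1 2; do python3 -m creep '[[0.02,0.01,0,9,-0.8],[0.03,0.01,0,19,-0.8],[0.04,0.01,-0.03,31,-0.8],[0.04,0.01,-0.03,31,-0.8]]' 20; python3 -c "
from plant import *;print(read_state()['wrist_torque'])"; done; done
```

```text
time_s: 20.55
eef_pos: [0.5755, -0.2745, 0.0786]
ee_rot: [[0.681, 0.732, 0.002], [0.732, -0.681, -0.001], [0.0, 0.002, -1.0]]
force: [-2.7, -0.2, 9.6]
grip_width: 0.0312
gripper_force: 19.8
time_s: 21.05
eef_pos: [0.5755, -0.2735, 0.0774]
ee_rot: [[0.96, 0.278, 0.0], [0.278, -0.96, -0.0], [-0.0, 0.0, -1.0]]
force: [0.4, -1.7, -0.9]
grip_width: 0.0297
gripper_force: 21.0
[ 0.12655094 -0.11128156  0.13052381]
time_s: 21.55
eef_pos: [0.5752, -0.2723, 0.078]
ee_rot: [[0.968, -0.253, -0.002], [-0.253, -0.968, 0.001], [-0.002, -0.001, -1.0]]
force: [-3.5, 2.4, 5.2]
grip_width: 0.0294
gripper_force: 41.0
[1.05749624 0.73937736 0.47117537]
time_s: 22.92
eef_pos: [0.5763, -0.2745, 0.0791]
ee_rot: [[0.682, 0.732, 0.002], [0.732, -0.682, -0.001], [0.0, 0.002, -1.0]]
force: [-2.3, -1.6, 7.7]
grip_width: 0.0309
gripper_force: 19.9
time_s: 23.42
eef_pos: [0.5763, -0.2733, 0.0782]
ee_rot: [[0.961, 0.278, 0.0], [0.278, -0.961, -0.0], [0.0, 0.0, -1.0]]
force: [0.6, -0.9, 0.7]
grip_width: 0.0296
gripper_force: 20.7
[0.10890971 0.00556924 0.12954724]
time_s: 23.92
eef_pos: [0.5761, -0.2721, 0.0785]
ee_rot: [[0.968, -0.251, -0.001], [-0.251, -0.968, 0.001], [-0.002, -0.001, -1.0]]
force: [-3.2, 3.3, 4.8]
grip_width: 0.0298
gripper_force: 44.6
[1.48250085 0.66334968 0.7399629 ]
```

```bash
for k in 1 2; do python3 -m creep '[[0,0,-0.2,0,0.1],[0,0,-0.2,0,0.1],[0,0,-0.2,-10,0.1],[0,0,-0.2,-20,0.1],[0,0,-0.2,-30,0.1],[0,0,-0.2,-40,0.1],[0,0,-0.2,-50,0.1],[0,0,-0.2,-60,0.1],[0,0,-0.1,-62,0.1],[0,0,-0.1,-62,-0.3],[0,0,-0.1,-62,-0.5]]' 20; for i in 1 2; do python3 -m creep '[[0.02,0.01,0,9,-0.8],[0.03,0.01,0,19,-0.8],[0.03,0.01,0,31,-0.8],[0.03,0.01,0,31,-0.8]]' 20; python3 -c "
from plant import *;print(read_state()['wrist_torque'])"; done; done
```

```text
time_s: 25.3
eef_pos: [0.5769, -0.2744, 0.0798]
ee_rot: [[0.681, 0.732, 0.001], [0.732, -0.681, -0.001], [-0.0, 0.002, -1.0]]
force: [1.1, -3.0, 1.1]
grip_width: 0.0307
gripper_force: 19.2
time_s: 25.8
eef_pos: [0.5767, -0.2731, 0.0795]
ee_rot: [[0.96, 0.279, -0.0], [0.279, -0.96, -0.0], [-0.001, 0.0, -1.0]]
force: [-0.7, -1.1, 1.3]
grip_width: 0.0296
gripper_force: 20.7
[-0.02209337  0.11267977  0.14107356]
time_s: 26.3
eef_pos: [0.5772, -0.2721, 0.0801]
ee_rot: [[0.968, -0.253, -0.0], [-0.253, -0.968, 0.001], [-0.0, -0.001, -1.0]]
force: [-2.1, -0.1, 7.2]
grip_width: 0.0296
gripper_force: 34.0
[1.04303487 0.34678694 0.71231904]
time_s: 27.68
eef_pos: [0.5776, -0.2741, 0.0806]
ee_rot: [[0.681, 0.732, 0.001], [0.732, -0.681, -0.001], [0.0, 0.002, -1.0]]
force: [2.2, -2.5, -1.6]
grip_width: 0.0302
gripper_force: 19.7
time_s: 28.18
eef_pos: [0.5778, -0.2727, 0.0807]
ee_rot: [[0.96, 0.28, 0.0], [0.28, -0.96, -0.001], [0.0, 0.001, -1.0]]
force: [0.7, -0.7, 1.3]
grip_width: 0.0299
gripper_force: 35.8
[-0.11378287 -0.27941251  0.6121929 ]
time_s: 28.68
eef_pos: [0.5799, -0.2727, 0.0814]
ee_rot: [[0.968, -0.252, 0.004], [-0.252, -0.968, -0.001], [0.004, -0.0, -1.0]]
force: [6.2, 0.6, 3.2]
grip_width: 0.0298
gripper_force: 36.3
[ 0.05540267 -1.18120901  0.03949287]
```

```bash
python3 -m creep '[[0,0,-0.2,0,0.1],[0,0,-0.2,0,0.1],[0,0,-0.2,-10,0.1],[0,0,-0.2,-20,0.1],[0,0,-0.2,-30,0.1],[0,0,-0.2,-40,0.1],[0,0,-0.2,-50,0.1],[0,0,-0.2,-60,0.1],[0,0,-0.1,-62,0.1],[0,0,-0.1,-62,-0.3],[0,0,-0.1,-62,-0.5]]' 25; for i in 1 2 3; do python3 -m creep '[[0.02,0.01,0,8,-0.8],[0.02,0.01,0,16,-0.8],[0.02,0.01,0,16,-0.8]]' 25; python3 -c "
from plant import *;print(read_state()['wrist_torque'])"; done
```

```text
time_s: 30.05
eef_pos: [0.5781, -0.274, 0.0817]
ee_rot: [[0.681, 0.732, 0.001], [0.732, -0.681, -0.001], [0.0, 0.002, -1.0]]
force: [1.4, -1.6, -1.0]
grip_width: 0.0307
gripper_force: 24.0
time_s: 30.42
eef_pos: [0.5759, -0.2744, 0.0818]
ee_rot: [[0.857, 0.515, -0.003], [0.515, -0.857, -0.002], [-0.004, 0.0, -1.0]]
force: [-4.6, -3.5, 5.0]
grip_width: 0.0286
gripper_force: 27.3
[-0.72721522  1.0062989  -0.12995005]
time_s: 30.8
eef_pos: [0.5783, -0.2724, 0.0819]
ee_rot: [[0.964, 0.265, 0.0], [0.265, -0.964, -0.001], [-0.0, 0.001, -1.0]]
force: [-0.7, -0.2, 4.8]
grip_width: 0.0285
gripper_force: 50.6
[ 0.0852769  -0.00522018  0.80917957]
time_s: 31.18
eef_pos: [0.5828, -0.2721, 0.0822]
ee_rot: [[1.0, -0.011, 0.008], [-0.011, -1.0, -0.0], [0.008, 0.0, -1.0]]
force: [11.4, 0.1, -2.8]
grip_width: 0.0287
gripper_force: 59.6
[ 0.13251948 -2.44463566 -0.00636068]
```

```bash
python3 -m creep '[[0,0,-0.1,0,0.2],[0,0,-0.4,0,0.4],[0,0,-4,0,0.4],[0,0,-7,0,0.4],[0,0,-7,0,0.4]]'; python3 - <<'E'
from h import *
im=cv2.cvtColor(snapshot("scene"),cv2.COLOR_RGB2BGR);cv2.imwrite("pics/s3.png",im)
def c(im):
    im=np.clip((im[145:180,334:370].astype(float)-60)*255/180,0,255).astype(np.uint8)
    return cv2.resize(im,(396,385),interpolation=cv2.INTER_CUBIC)
cv2.imwrite("pics/a4.png",np.hstack([c(cv2.imread("pics/s2.png")),c(im)]))
w=np.radians(16.2);xh=np.array([np.cos(w),np.sin(w),0]);yh=np.array([-xh[1],xh[0],0])
a=-.5*xh+np.array([0,0,np.sqrt(.75)]);x=np.cos(np.pi/6)*xh+np.array([0,0,.5])
f=np.array([.5923,-.268,.057])
def hx(q,z,R):
    th=-np.radians(q)+np.radians(30+60*np.arange(6))
    return ((proj("scene",[f+z*a+R*(np.cos(t)*x+np.sin(t)*yh) for t in th])-[334,145])*11).astype(int).tolist()
print("big",hx(135,.016,.0255))
for q in (345,375,390,405):print(q,hx(q,.048-.00255*np.radians(q),.0175))
print("tip",((proj("scene",f+.057*a)-[334,145])*11).astype(int))
E
```

```text
time_s: 31.8
eef_pos: [0.5791, -0.2739, 0.1542]
ee_rot: [[1.0, -0.013, 0.004], [-0.013, -1.0, -0.002], [0.004, 0.002, -1.0]]
force: [0.5, 0.2, -0.5]
grip_width: 0.0598
gripper_force: 0.0
big [[212, 182], [129, 148], [82, 200], [120, 286], [204, 319], [249, 266]]
345 [[149, 209], [197, 257], [249, 249], [251, 195], [203, 148], [152, 155]]
375 [[140, 181], [166, 241], [224, 264], [255, 227], [229, 169], [171, 146]]
390 [[141, 169], [153, 228], [208, 265], [251, 242], [239, 184], [184, 147]]
405 [[146, 160], [143, 214], [192, 262], [243, 254], [246, 200], [198, 153]]
tip [[251 155]]
```

View pics/a4.png

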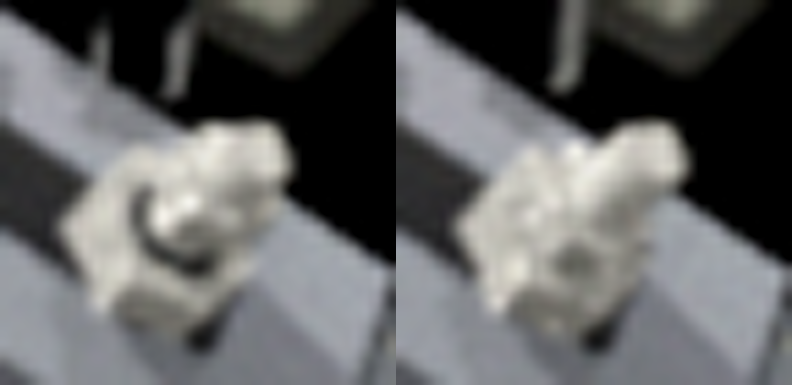

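The gap between the nuts is gone: the small nut now sits right on the big one, with the long stud visible at (660,150), and the big nut has kept its angle. To check tightness I'll grip at +17°, which should be flush at 405°, and turn further.

```bash
python3 -m creep '[[0,-0.15,4,0,0.2],[0,-0.15,7,0,0.1],[0,-0.15,7.3,0,0.1],[0,-0.15,7.3,0,-0.3],[0,-0.15,7.3,0,-0.5],[0,-0.15,7.3,0,-0.5]]' 25; for i in 1 2; do python3 -m creep '[[0,0,0,5,-0.5],[0,0,0,9,-0.5],[0,0,0,9,-0.5]]' 25; python3 -c "
from plant import *;print(read_state()['wrist_torque'])"; done
```

```text
time_s: 32.6
eef_pos: [0.5775, -0.2721, 0.0783]
ee_rot: [[1.0, -0.014, -0.001], [-0.014, -1.0, -0.0], [-0.001, 0.0, -1.0]]
force: [-1.7, -1.6, -9.1]
grip_width: 0.0324
gripper_force: 25.1
time_s: 32.98
eef_pos: [0.5778, -0.2718, 0.079]
ee_rot: [[0.986, -0.169, -0.001], [-0.169, -0.986, -0.0], [-0.001, 0.0, -1.0]]
force: [-4.2, -1.4, -1.6]
grip_width: 0.0319
gripper_force: 27.0
[-0.20526182  0.89711116  0.11559313]
time_s: 33.35
eef_pos: [0.5771, -0.2717, 0.0794]
ee_rot: [[0.947, -0.32, -0.002], [-0.32, -0.947, -0.0], [-0.002, 0.001, -1.0]]
force: [-7.9, -2.0, 3.0]
grip_width: 0.0319
gripper_force: 31.2
[0.4805326  1.46793094 0.56502905]
```

```bash
python3 -m creep '[[0.1,0,-0.2,0,0.1],[0.1,0,-0.2,0,0.1],[0.1,0,-0.2,-10,0.1],[0.1,0,-0.2,-20,0.1],[0.1,0,-0.2,-30,0.1],[0.1,0,-0.2,-40,0.1],[0.1,0,-0.1,-50,0.1],[0.1,0,0,-55,-0.1],[0.1,0,0,-55,-0.3],[0.1,0,0,-55,-0.5],[0.1,0,0,-55,-0.5]]' 30; for i in 1 2 3 4 5; do python3 -m creep '[[0,0,0,5,-0.6],[0,0,0,10,-0.6],[0,0,0,10,-0.6]]' 30; python3 -c "
from plant import *;print(read_state()['wrist_torque'])"; done
```

```text
time_s: 34.72
eef_pos: [0.5802, -0.2723, 0.0796]
ee_rot: [[0.807, 0.59, 0.002], [0.59, -0.807, -0.001], [0.001, 0.002, -1.0]]
force: [-1.5, -1.0, 5.6]
grip_width: 0.0293
gripper_force: 29.7
time_s: 35.1
eef_pos: [0.5801, -0.272, 0.0796]
ee_rot: [[0.897, 0.442, 0.002], [0.442, -0.897, -0.001], [0.001, 0.002, -1.0]]
force: [-2.0, -1.0, 5.0]
grip_width: 0.0291
gripper_force: 32.7
[-0.36354704  0.26347537  0.73389375]
time_s: 35.48
eef_pos: [0.5822, -0.2713, 0.0797]
ee_rot: [[0.959, 0.282, 0.005], [0.282, -0.959, -0.001], [0.005, 0.003, -1.0]]
force: [6.2, -1.3, 2.8]
grip_width: 0.0292
gripper_force: 54.5
[-0.23122426 -1.35607496  1.06178911]
time_s: 35.85
eef_pos: [0.5848, -0.2714, 0.08]
ee_rot: [[0.994, 0.112, 0.01], [0.112, -0.994, -0.002], [0.01, 0.003, -1.0]]
force: [11.4, -1.0, -0.5]
grip_width: 0.0292
gripper_force: 73.5
[-0.27176416 -2.81575475  0.93992751]
time_s: 36.22
eef_pos: [0.5869, -0.2727, 0.081]
ee_rot: [[0.998, -0.063, 0.015], [-0.063, -0.998, -0.004], [0.015, 0.003, -1.0]]
force: [14.5, -4.7, -0.3]
grip_width: 0.029
gripper_force: 84.1
[-0.37282633 -3.95364972  1.01499385]
time_s: 36.6
eef_pos: [0.5828, -0.2731, 0.0817]
ee_rot: [[0.971, -0.238, 0.008], [-0.238, -0.971, -0.003], [0.009, 0.001, -1.0]]
force: [3.0, -2.0, 14.1]
grip_width: 0.0291
gripper_force: 45.5
[-0.09800359 -0.78688192  0.3180157 ]
```

```bash
python3 -m creep '[[0,0,-0.2,0,0.1],[0,0,-0.2,0,0.1],[0,0,-0.1,-8,0.1],[0,0,-0.1,-13,0.1],[0,0,0.05,-13,0.1]]' 20; python3 -m creep '[[0,0,0,0,-0.2],[0,0,0,0,-0.4],[0,0,0,0,-0.4]]' 20; python3 -c "
from plant import *;print(read_state()['wrist_torque'])"; for i in 1 2 ; do python3 -m creep '[[0,0,0,4,-0.6],[0,0,0,8,-0.6],[0,0,0,8,-0.6]]' 30; python3 -c "
from plant import *;print(read_state()['wrist_torque'])"; done
```

```text
time_s: 37.22
eef_pos: [0.5786, -0.2717, 0.0773]
ee_rot: [[1.0, -0.014, -0.001], [-0.014, -1.0, 0.001], [-0.001, -0.001, -1.0]]
force: [-0.7, 0.2, 0.2]
grip_width: 0.0469
gripper_force: 0.0
time_s: 37.6
eef_pos: [0.5786, -0.2722, 0.0779]
ee_rot: [[1.0, -0.014, -0.001], [-0.014, -1.0, -0.0], [-0.001, 0.0, -1.0]]
force: [-3.1, -0.4, 2.9]
grip_width: 0.0329
gripper_force: 20.6
[-0.13630233  0.63780153  0.00494182]
time_s: 37.98
eef_pos: [0.5779, -0.2718, 0.0782]
ee_rot: [[0.988, -0.153, -0.002], [-0.153, -0.988, 0.0], [-0.002, 0.0, -1.0]]
force: [-6.2, 0.5, 6.9]
grip_width: 0.0319
gripper_force: 36.2
[0.39014747 1.29951299 0.49819975]
time_s: 38.35
eef_pos: [0.5763, -0.2714, 0.0785]
ee_rot: [[0.957, -0.289, -0.005], [-0.289, -0.957, 0.001], [-0.006, 0.001, -1.0]]
force: [-11.4, 0.5, 12.9]
grip_width: 0.0319
gripper_force: 38.0
[1.01557455 2.3339677  0.74853474]
```

```bash
python3 -m creep '[[0,0,-0.2,0,0.1],[0,0,-0.2,-5,0.1],[0,0,-0.2,-15,0.1],[0,0,-0.1,-25,0.1],[-0.1,0,0,-32,0.1],[-0.1,0,0,-32,0.1]]' 20; python3 -m creep '[[0,0,0,0,-0.2],[0,0,0,0,-0.4],[0,0,0,0,-0.4]]' 20; python3 -c "
from plant import *;print(read_state()['wrist_torque'])"; for i in 1 2 3; do python3 -m creep '[[0,0,0,3,-0.6],[0,0,0,7,-0.6],[0,0,0,7,-0.6]]' 40; python3 -c "
from plant import *;print(read_state()['wrist_torque'])"; done
```

```text
time_s: 39.1
eef_pos: [0.5786, -0.2714, 0.0778]
ee_rot: [[0.965, 0.262, 0.001], [0.262, -0.965, 0.001], [0.001, -0.001, -1.0]]
force: [0.4, 0.2, 0.1]
grip_width: 0.0476
gripper_force: 0.0
time_s: 39.48
eef_pos: [0.5789, -0.2724, 0.0784]
ee_rot: [[0.965, 0.262, 0.001], [0.262, -0.965, -0.001], [0.001, 0.002, -1.0]]
force: [1.4, -3.9, 0.7]
grip_width: 0.0312
gripper_force: 19.8
[-0.75671598 -0.38938861  0.04679689]
time_s: 39.85
eef_pos: [0.58, -0.272, 0.0786]
ee_rot: [[0.99, 0.143, 0.003], [0.143, -0.99, -0.002], [0.003, 0.002, -1.0]]
force: [4.4, -4.3, -0.4]
grip_width: 0.0307
gripper_force: 48.4
[-0.78045013 -0.80772164  0.62537758]
time_s: 40.22
eef_pos: [0.5818, -0.272, 0.0789]
ee_rot: [[1.0, 0.022, 0.007], [0.022, -1.0, -0.002], [0.007, 0.002, -1.0]]
force: [8.1, -4.3, -2.2]
grip_width: 0.0304
gripper_force: 59.1
[-0.67775691 -1.81621978  0.69169618]
time_s: 40.6
eef_pos: [0.58, -0.2722, 0.0791]
ee_rot: [[0.995, -0.102, 0.004], [-0.102, -0.995, -0.001], [0.004, 0.001, -1.0]]
force: [2.4, -3.2, 5.4]
grip_width: 0.0305
gripper_force: 52.2
[-0.62848893 -0.78242756 -0.12198228]
```

```bash
cat > l.py <<'E'
from plant import *
import numpy as np
s=read_state();R=s["ee_rot"]
print("t",s["time_s"],"psi %.1f"%(16.2-np.degrees(np.arctan2(R[1,0],R[0,0]))),"Tz %.2f"%s["wrist_torque"][2],"F",s["force"].round(1),"w %.4f"%s["grip_width"],"g %.0f"%s["gripper_force"],s["eef_pos"].round(4))
E
python3 -m creep '[[0,0,-0.1,0,0.1],[0,0,-0.1,-5,0.1],[0,0,-0.1,-15,0.1],[0,0,0,-19,0],[0,0,0,-19,-0.4],[0,0,0,-19,-0.4]]' 20 >/dev/null; python3 l.py;  python3 -m creep '[[0,0,0,-9,-0.6],[0,0,0,-19,-0.6],[0,0,0,-28,-0.6],[0,0,0,-28,-0.6]]' 20 >/dev/null; python3 l.py; for i in 1 2 3 4 5 6 7; do python3 -m creep '[[0,0,0,6,-0.6],[0,0,0,6,-0.6]]' 20 >/dev/null; python3 l.py; done
```

```text
t 41.35 psi 3.1 Tz 0.04 F [ 0.8 -5.2 -0. ] w 0.0325 g 20 [ 0.5777 -0.2726  0.0777]
t 41.85 psi -25.0 Tz -0.11 F [-1.8 -7.3  4.8] w 0.0309 g 22 [ 0.5774 -0.2742  0.0785]
t 42.1 psi -18.8 Tz 0.19 F [-1.1 -7.5  4. ] w 0.0307 g 19 [ 0.5773 -0.2738  0.0783]
t 42.35 psi -12.8 Tz 0.15 F [ 1. -7. -1.] w 0.0307 g 21 [ 0.5777 -0.2732  0.0778]
t 42.6 psi -6.9 Tz 0.20 F [ 1.8 -7.7 -2.8] w 0.0308 g 22 [ 0.5778 -0.2729  0.0777]
t 42.85 psi -0.9 Tz 0.42 F [ 1.3 -6.1 -2.3] w 0.0308 g 26 [ 0.5778 -0.2727  0.0776]
t 43.1 psi 5.0 Tz 0.57 F [ 4.8 -6.5 -5.1] w 0.0306 g 39 [ 0.579  -0.2722  0.0776]
t 43.35 psi 11.1 Tz -0.16 F [ 4.9 -4.4 -3.9] w 0.0308 g 50 [ 0.5795 -0.272   0.0779]
t 43.6 psi 17.0 Tz -0.01 F [ 1.4 -3.8 -0.6] w 0.0313 g 52 [ 0.5786 -0.272   0.078 ]
```

The torque profile is clear: free from -25° to -7°, then a hard stop near -4°, where the jaws slip. I'll pull the arm clear and check the nut's angle in both views.

```bash
python3 -m creep '[[0,0,-0.2,0,0.3],[0,0,-0.3,0,0.4],[0,0,-5,0,0.4],[-2,4,-8,0,0.4],[-4,10,-8,0,0.4],[-6,16,-8,0,0.4],[-8,22,-8,0,0.4]]' | head -2; python3 - <<'E'
from h import *
o=[]
w=np.radians(16.2);xh=np.array([np.cos(w),np.sin(w),0]);yh=np.array([-xh[1],xh[0],0])
a=-.5*xh+np.array([0,0,np.sqrt(.75)]);x=np.cos(np.pi/6)*xh+np.array([0,0,.5])
f=np.array([.5923,-.268,.057])
for n,u,v in (("scene",352,162),("top",384,212)):
    im=np.mean([cv2.cvtColor(snapshot(n),cv2.COLOR_RGB2BGR).astype(float) for _ in range(6)],0)
    c=np.clip((im[v-15:v+15,u-15:u+15]-100)*255/140,0,255).astype(np.uint8)
    o.append(cv2.resize(c,(390,390),interpolation=cv2.INTER_CUBIC))
    for q in (375,390,405):
        th=-np.radians(q)+np.radians(30+60*np.arange(6)); z=.048-.00255*np.radians(q)
        print(n,q,((proj(n,[f+z*a+.0175*(np.cos(t)*x+np.sin(t)*yh) for t in th])-[u-15,v-15]+.5)*13).astype(int).tolist())
    print("tip",((proj(n,f+.057*a)-[u-15,v-15]+.5)*13).astype(int))
cv2.imwrite("pics/a5.png",np.hstack(o))
E
```

```text
time_s: 44.48
eef_pos: [0.4956, -0.4892, 0.1582]
scene 375 [[133, 195], [164, 265], [232, 292], [269, 249], [238, 180], [170, 153]]
scene 390 [[135, 181], [149, 250], [214, 294], [264, 267], [250, 198], [185, 155]]
scene 405 [[141, 169], [137, 234], [194, 290], [255, 281], [258, 217], [201, 161]]
tip [[265 164]]
top 375 [[172, 132], [128, 203], [166, 269], [248, 264], [292, 194], [254, 127]]
top 390 [[191, 122], [131, 182], [149, 257], [227, 272], [288, 213], [270, 138]]
top 405 [[212, 117], [139, 161], [136, 240], [205, 275], [278, 231], [281, 152]]
tip [[244 243]]
```

View pics/a5.png

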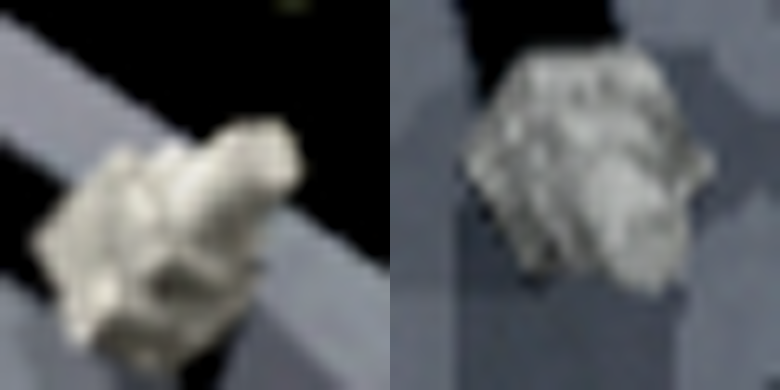

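The small nut's dark flank shows at about (180,285) on the left, and the big nut's corners at (80,165), (140,55), (250,55), (320,165) and (150,275) in the right crop. I'll turn those into angles.

```bash
python3 - <<'E'
from h import *
w=np.radians(16.2);xh=np.array([np.cos(w),np.sin(w),0]);yh=np.array([-xh[1],xh[0],0])
a=-.5*xh+np.array([0,0,np.sqrt(.75)]);x=np.cos(np.pi/6)*xh+np.array([0,0,.5])
f=np.array([.5923,-.268,.057])
def ang(n,o,uv,z):
    p=np.array(uv)/13+np.array(o)-15-.5
    C,d=ray(n,p); P0=f+z*a; X=C+d*(((P0-C)@a)/(d@a)); r=X-P0
    return round(-np.degrees(np.arctan2(r@yh,r@x)),1),(round(np.hypot(r@yh,r@x)*1e3,1))
print("cw angle of corner, radius; q=(ang-30) mod 60")
for z in (0,.016):
    print(z,"top",[ang("top",(384,212),c,z) for c in ((80,165),(140,55),(250,55),(320,165),(150,275))])
    print(z,"scene",[ang("scene",(352,162),c,z) for c in ((35,240),(75,335),(165,370),(105,155))])
print("small flank top edge",[ang("scene",(352,162),c,.03) for c in ((150,262),(215,288))], [ang("scene",(352,162),c,.018) for c in ((145,275),(205,315))])
for n,o in (("scene",(352,162)),("top",(384,212))):
  for q in (117,135):
    th=-np.radians(q)+np.radians(30+60*np.arange(6)); z0=.006-.00255*np.radians(q)
    print(n,q,[((proj(n,[f+(z0+h)*a+.0255*(np.cos(t)*x+np.sin(t)*yh) for t in th])-np.array(o)+15.5)*13).astype(int).tolist() for h in (0,.016)])
E
```

```text
cw angle of corner, radius; q=(ang-30) mod 60
0 top [(np.float64(-83.5), np.float64(20.0)), (np.float64(-4.9), np.float64(22.3)), (np.float64(54.8), np.float64(25.5)), (np.float64(115.7), np.float64(33.3)), (np.float64(-157.8), np.float64(29.1))]
0 scene [(np.float64(-5.5), np.float64(24.4)), (np.float64(-68.8), np.float64(21.0)), (np.float64(-137.6), np.float64(20.1)), (np.float64(62.3), np.float64(35.4))]
0.016 top [(np.float64(-67.3), np.float64(24.2)), (np.float64(-9.0), np.float64(29.4)), (np.float64(39.4), np.float64(28.0)), (np.float64(104.8), np.float64(27.8)), (np.float64(-145.1), np.float64(23.8))]
0.016 scene [(np.float64(-30.7), np.float64(33.9)), (np.float64(-69.6), np.float64(36.6)), (np.float64(-108.2), np.float64(29.8)), (np.float64(36.3), np.float64(26.6))]
small flank top edge [(np.float64(-66.6), np.float64(18.7)), (np.float64(-123.7), np.float64(15.5))] [(np.float64(-70.8), np.float64(10.4)), (np.float64(-142.2), np.float64(16.2))]
scene 117 [[[154, 207], [59, 198], [32, 281], [102, 373], [197, 380], [222, 297]], [[192, 172], [97, 163], [70, 246], [140, 339], [236, 346], [261, 263]]]
scene 135 [[[180, 230], [83, 191], [28, 252], [72, 353], [171, 391], [224, 329]], [[218, 195], [120, 156], [65, 217], [110, 319], [209, 357], [262, 295]]]
top 117 [[[285, 106], [201, 34], [87, 76], [59, 189], [143, 259], [256, 218]], [[306, 132], [221, 60], [106, 102], [77, 216], [163, 287], [276, 245]]]
top 135 [[[288, 139], [234, 44], [116, 51], [53, 153], [109, 247], [225, 240]], [[309, 166], [254, 70], [135, 76], [72, 180], [128, 275], [246, 267]]]
```

```bash
python3 -m creep '[[2,-6,0,-3,0.2],[4,-12,0,-6,0.2],[6,-17,0,-9,0.2],[8,-22,0,-9,0.2],[8,-22,4,-9,0.2],[8,-22,6.5,-9,0.2],[8,-22,6.5,-9,0.2]]' 40 >/dev/null; python3 l.py
```

```text
t 45.95 psi 7.9 Tz 0.02 F [ 0.   0.3 -0.5] w 0.0512 g 0 [ 0.578  -0.2686  0.0913]
```

```bash
python3 -m creep '[[0,0.35,1,0,0.1],[0,0.35,1.4,0,0.1],[0,0.35,1.4,0,-0.1],[0,0.35,1.4,0,-0.26],[0,0.35,1.4,0,-0.26]]' 40 >/dev/null; python3 l.py; for i in 1 2 3 4 5; do python3 -m creep '[[0,0,0,5,-0.26],[0,0,0,5,-0.26]]' 40 >/dev/null; python3 l.py; done
```

```text
t 46.575 psi 7.9 Tz 0.05 F [-1.7  2.3  5. ] w 0.0322 g 22 [ 0.5796 -0.2723  0.0796]
t 46.825 psi 12.9 Tz 0.17 F [-2.   3.1  5.8] w 0.0320 g 25 [ 0.5796 -0.2723  0.0795]
t 47.075 psi 17.8 Tz 0.20 F [-0.1  2.9  5. ] w 0.0322 g 26 [ 0.5805 -0.2724  0.0795]
t 47.325 psi 22.8 Tz 0.42 F [-3.   5.1  7.5] w 0.0322 g 26 [ 0.5793 -0.2723  0.0795]
t 47.575 psi 27.8 Tz 0.24 F [-4.5  5.8  9.1] w 0.0323 g 25 [ 0.5787 -0.2722  0.0795]
t 47.825 psi 32.8 Tz 0.49 F [-6.6  4.6 10.7] w 0.0323 g 26 [ 0.578  -0.272   0.0795]
```

The torque stayed low while the nut followed to +33°, so the earlier re-grips had been turning the nut back. I'll push a little further to find the real stop, release, and check.

```bash
for i in 1 2; do python3 -m creep '[[0,0,0,5,-0.4],[0,0,0,5,-0.4]]' 40 >/dev/null; python3 l.py; done;  python3 -m creep '[[0,0,0,0,0],[0,0,0,0,0.3],[0,0,-0.2,0,0.3],[0,0,-5,0,0.4],[-2,4,-8,0,0.4],[-2,10,-8,0,0.4],[-2,16,-8,0,0.4],[-2,22,-8,0,0.4]]' | head -2; python3 - <<'E'
from h import *
o=[]
for n,u,v in (("scene",352,162),("top",384,212)):
    im=np.mean([cv2.cvtColor(snapshot(n),cv2.COLOR_RGB2BGR).astype(float) for _ in range(6)],0)
    c=np.clip((im[v-15:v+15,u-15:u+15]-100)*255/140,0,255).astype(np.uint8)
    o.append(cv2.resize(c,(390,390),interpolation=cv2.INTER_CUBIC))
old=cv2.imread("pics/a5.png")
cv2.imwrite("pics/a6a.png",np.hstack(o))
cv2.imwrite("pics/a6.png",cv2.resize(np.vstack([old,np.hstack(o)]),(600,600)))
E
```

```text
t 48.075 psi 37.8 Tz 0.97 F [-7.1  3.  13. ] w 0.0310 g 48 [ 0.5781 -0.2725  0.0798]
t 48.325 psi 42.8 Tz 1.32 F [-10.2   3.3  16.7] w 0.0311 g 59 [ 0.5771 -0.2725  0.08  ]
time_s: 49.32
eef_pos: [0.4623, -0.462, 0.1592]
```

View pics/a6.png

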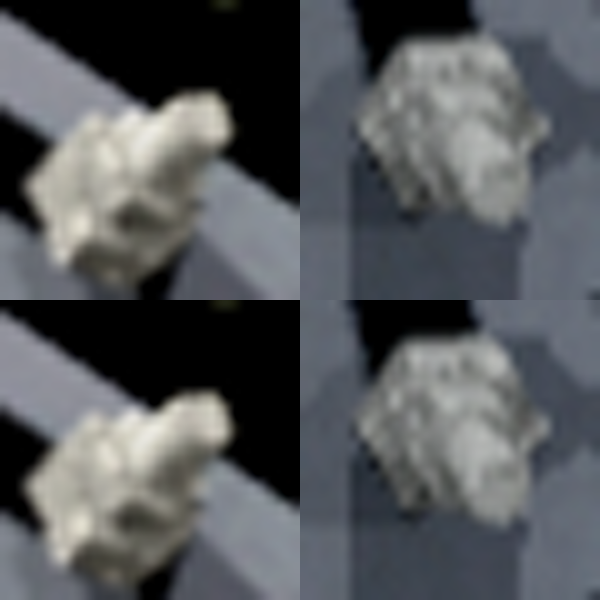

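The top row (before the stroke) and bottom row (after it) are practically identical. Strokes ending at jaw angles 17° and 43° left both nuts at the same angle, so they are at their stops. I'll do one numeric comparison with the earlier frames before handing in.

```bash
python3 - <<'E'
from h import *
now=np.mean([cv2.cvtColor(snapshot("scene"),cv2.COLOR_RGB2BGR).astype(float) for _ in range(6)],0)
for k in("scene0","s2","s3"):
    d=np.abs(cv2.imread(f"pics/{k}.png").astype(float)-now).mean(2)
    print(k,"big-nut left/bottom",d[160:176,339:347].mean().round(1),"small flank",d[162:174,346:358].mean().round(1),"static strap/slope",d[176:190,340:360].mean().round(1))
E
python3 l.py
```

```text
scene0 big-nut left/bottom 22.6 small flank 21.0 static strap/slope 2.1
s2 big-nut left/bottom 6.2 small flank 17.7 static strap/slope 1.6
s3 big-nut left/bottom 2.0 small flank 2.5 static strap/slope 1.4
t 50.225 psi 43.0 Tz -0.01 F [-0.7  0.4  0.5] w 0.0596 g 0 [ 0.4626 -0.4604  0.159 ]
```

```bash
python3 -c "
from plant import *;print(job_done())"
```

```text
the job is handed in; nothing more can be done
None
```

I handed the job in at about 50 s: on the right-hand stand I ran the big nut down onto the strap first, then the small nut down to its stop, and pulled the arm clear. That they are tight rests on stop torque and on both nuts looking the same after repeated strokes; the washer squeeze was not measured, my angle readings on the small nut varied (about 385° to 405°; the washer needs 391°), and the verdict was not shown.

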